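# Shim the rocking type-height gauge

## Task

The dial gauge stand on the bench rocks because the foot under its far left corner (seen from the robot) does not reach the bench. Push the beech wedge along the bench, thin end first, under that foot until it is snug, without picking the wedge up or shoving the stand along. Then press down firmly with your fingertips on the round steel boss above that foot: the stand must no longer rock; finish while still pressing there, and leave everything else where it is.

Things in the scene. Friction and masses are not known exactly. Their poses are not given: they have to be found in the camera images.
- gauge: Dial gauge stand (bench type-height gauge): loose dark cast iron, 8 kg. Base 180 (x) x 250 (y) mm, from 20 to 45 mm above the bench, four domed feet at x +-70, y +-100. Column, neck and dial lie between y = -115 and +7 mm, 275 mm high. Origin on the bench under the base's middle, z up; x points away from the robot within 0.3 rad. It rests level on three black feet.
- short_foot (a point): Lowest point of the fourth foot: a steel dome 26 mm across under the far left corner (stand x +70, y +100 mm; 25 mm inside the base's +y edge). It hangs 5 to 8 mm above the bench, different each time. While it hangs, some 3 to 4 N down on that corner rocks the stand by 2.5 to 4 degrees.
- gauge_corner (a point): Top centre of the round steel boss (40 mm across) above the short foot, 47 mm above the bench, 2 mm proud of the base's top: the place to press. The other three feet have the same bosses.
- wedge: Orange-brown beech wedge flat on the bench, 45 g: 110 mm long (x), 46 mm wide (y), rising evenly from 2 mm at its thin end (x = +55 mm) to 20 mm at its back (x = -55). Origin: centre of its underside. It lies left of the stand, thin end roughly towards the short foot, 45 to 105 mm short of snug, up to 22 mm and 0.3 rad off line. It turns as it is pushed off-centre.
- wedge_back (a point): Middle of the wedge's upright back face (46 mm wide, 20 mm high), 10 mm above the bench: the face to push. The wedge slides with under 1 N; it meets the foot where it is as thick as the foot is high, then jams within a few mm as the push climbs: 5 to 10 N is snug, over 30 N may shove the stand.
- ink_tin: Bystander: round ink tin, blue, 76 mm across, 55 mm high; origin at the centre of its underside. Leave it alone.
- planer_block: Bystander: pale maple planer block with a brown leather top, 60 x 90 x 46 mm; origin at the centre of its underside. Leave it alone.
- print_block: Bystander: wood-mounted printing block with a black cut face, 80 x 110 x 24 mm; origin at the centre of its underside. Leave it alone.
- brayer: Bystander: ink roller (brayer), black roller 100 mm long and 38 mm high, wooden handle out to 160 mm on its y side; origin under the roller. Leave it alone.
- composing_stick: Bystander: steel composing stick with a line of type in it, 55 x 200 x 27 mm; origin at the centre of its underside. Leave it alone.
- mallet: Bystander: wooden mallet lying down, head 75 x 110 x 65 mm at +100 mm along its x, handle out to -150 mm; 65 mm high. Leave it alone.
- quoin_key: Bystander: steel T-shaped quoin key lying flat, 90 x 95 mm, 12 mm high; origin at the T. Leave it alone.
Things that resemble listed ones, but are neither listed nor needed, are in the scene too. What is meant by the wedge is not yellow, and is the larger of those in its own colour.

How it is judged:
By the outcome, as a careful person would: the job done as asked, in the order asked, and still so for the second after the job is handed in, while the arm keeps its last pose, push and grip.
It also fails if it takes over 51 s, if anything falls off the work surface, if the arm or the gripper's body presses on something with over 40 N, if the wrist force passes 120 N, or if a joint passes its speed limit or range.

## Robot

A 6-joint arm with a two-finger parallel gripper is mounted at the origin on the work surface. World frame = base frame: x ahead of the robot, y to its left, z up, the work surface at z = 0. Lengths are in m, angles in rad, forces in N, time in s.
With the tool pointing down it reaches from about 0.275 to 0.85 m from the base axis. Payload 19 kg.
Tool frame: the origin (TCP) lies between the finger pads; the fingertips stand 14 mm ahead of it and the grasp point (between the pads) lies 5 mm behind it; z points along the fingers, x is the direction in which the jaws open and shut, and the axes are right-handed (so a half turn about z gives the same grasp; the last joint's range is limited). The gripper opens to 85 mm and grips with 20 to 120 N. Pads are 22 mm wide; open, the fingers measure 114 mm over their backs; the gripper's body (76 mm by 85 mm) begins 54 mm behind the grasp point. The pads swing forward as they close: fully open they stand 13 mm farther back than shut.
Start: joints at [1.038, 0.15, 1.437, -0, 1.554, -0.134], TCP at [0.223, 0.53, 0.245] pointing down, gripper open.
Joint ranges: [-2.8, 2.8], [-0.68, 2.1], [0.12, 2.68], [-1.39, 4.53], [0.16, 2.79], [-2.81, 2.81]. Speed limits (rad/s): [1.89, 1.89, 2.22, 3.01, 3.01, 3.01].

## Interface

Orientations are given as [roll, pitch, yaw] about the fixed x, y, z axes, in that order (R = Rz(yaw) Ry(pitch) Rx(roll)).
In Python, from bench import status, cams, ticket gives the robot as it stands.
- The arm moves only by the tool arm_command, never from a script. Its argument "motion" is text: rows parted by semicolons, each of 5 numbers parted by spaces: the closure, from 0 (fully open) to 1 (shut), then the shift along the tool's x, y, z in m, then the turn about the tool's z in rad. A call has 1 to 12 rows; each row shifts and turns the commanded pose from where the row before left it, along the tool's axes as they then stand; what a row does not reach is not made up. A row lasts 1/10 s, in which the tool goes at most 50 mm and 8.59 degrees, less where a joint would pass 70% of its speed; a pose out of reach is approached as far as the arm can. A call is refused whole if a number of a shift passes 0.05 or a number of a turn 0.15, either way. A call with a gripper value outside its range is refused whole. The fingers move at their own pace and stop on an object; "force" is the grip in N (left out, the last holds). Time passes only in rows, so rows that do not move let the fingers close. It gives the time, the measured TCP pose, the force and the opening at its end, in the units of the state.
- status.sense(): the state, without advancing time (a new reading comes with each control period).
- cams.grab_frame(name): name is "side" or "top" or "wrist"; returns a dict with "frame" (420x560x3 uint8, red, green, blue), "camera_matrix" (3x3 intrinsics, pixels), "R" (3x3) and "t" (3): a world point X has camera coordinates R X + t; the wrist camera has in their place "tool_from_camera" (4x4, takes a point from camera to tool coordinates, whose origin is the TCP and whose axes are the tool frame's). Camera axes: x right, y down, z forward; pixel columns grow to the right and rows downward; lengths in m; the calibration is good to about 2 mm. A picture is of the moment at which its call begins: read the wrist's pose just before it. There is no depth.
- ticket.sign_off(): hands the job in, once; it reports no verdict.
The state is a dict: "t": time; "joints": joint angles; "qvel": joint speeds; "joint_torque": joint torques, N m; "tool_pos": TCP position; "tool_rot": TCP orientation; "force": force on the tool from outside, world axes, zero at the start; "torque": the same for the moment, N m; "width": finger opening in m.
Only numpy, scipy, OpenCV 4.12 (cv2) and the standard library are available. Lean on these libraries where they do the work, as an engineer would, in place of code of your own. Each camera call takes 0.05 s, during which the arm holds its last target. There are 200 camera calls.

## Working session

There is one attempt and no reset: what is moved stays moved. The work goes in short steps, Python scripts to look and compute and a tool call to move; the robot and the scene stay as the last step left them, time stands still between calls to the robot, and variables do not carry over. Pictures are saved under pics/ and viewed, about 8 in all and at most 12, crops included, and the job is handed in when it is done.

Besides the shell and the picture viewer there is one more tool, called after ">>>" as name(argument=value, ...) on one line, values as JSON. arm_command: Moves the arm, as the interface text tells. Its arguments: {"type":"object","properties":{"motion":{"type":"string"},"force":{"type":"number"}},"required":["motion"]}

```bash
mkdir -p pics; ls
cat > h.py <<'E'
import numpy as np,cv2,json,pickle
from bench import status,cams,ticket
from scipy.spatial.transform import Rotation as Ro
def grab(n,fn):
    s=status.sense(); f=cams.grab_frame(n); f['s']=s
    cv2.imwrite('pics/'+fn+'.png',f['frame'][:,:,::-1]); pickle.dump(f,open('pics/'+fn+'.pkl','wb')); return f
def load(fn): return pickle.load(open('pics/'+fn+'.pkl','rb'))
def pose(f):
    if 'R' in f: return np.array(f['R']),np.array(f['t'])
    T=np.array(f['tool_from_camera']); Rt=Ro.from_euler('xyz',f['s']['tool_rot']).as_matrix(); p=np.array(f['s']['tool_pos'])
    Rw=Rt@T[:3,:3]; c=Rt@T[:3,3]+p
    return Rw.T,-Rw.T@c
def ray(f,uv,z):
    R,t=pose(f);K=np.array(f['camera_matrix']); c=-R.T@t
    d=R.T@np.linalg.solve(K,[uv[0],uv[1],1.]); return c+d*(z-c[2])/d[2]
def proj(f,X):
    R,t=pose(f);q=np.array(f['camera_matrix'])@(R@np.array(X)+t); return q[:2]/q[2]
E
python3 - <<'E'
from h import *
print(status.sense())
a=grab('top','top1');b=grab('side','side1');grab('wrist','w1')
for f in (a,b):
  R,t=pose(f);print(-R.T@t,R[2],f['camera_matrix'][0])
E
```

```text
pics
{'t': 0.0, 'joints': array([ 1.03802148e+00,  1.50980475e-01,  1.43799466e+00,  1.59599693e-05,
        1.55382235e+00, -1.34001627e-01]), 'qvel': array([ 0.00183123, -0.00069615,  0.00041036, -0.00036709, -0.00121174,
        0.00030335]), 'joint_torque': array([-3.61440521e-03, -7.13040161e+01, -5.70861375e+01, -5.05891348e-04,
        9.01724707e-03, -1.40986599e-04]), 'tool_pos': array([0.22316557, 0.52968386, 0.24469671]), 'tool_rot': array([-3.14141587e+00,  1.19190591e-03,  1.17202293e+00]), 'force': array([-0.52188051,  0.00403989,  0.33330141]), 'torque': array([-0.04830871, -0.00025098, -0.06686163]), 'width': 0.08531165206861023}
[ 0.26157544 -0.00341571  1.25779213] [ 0.21716977 -0.017097   -0.97598411] [432.68551692   0.         280.32282353]
[ 0.25045797 -0.8296144   1.07257943] [ 0.19432011  0.62279676 -0.75786799] [473.13031169   0.         281.29219379]
```

View pics/top1.png

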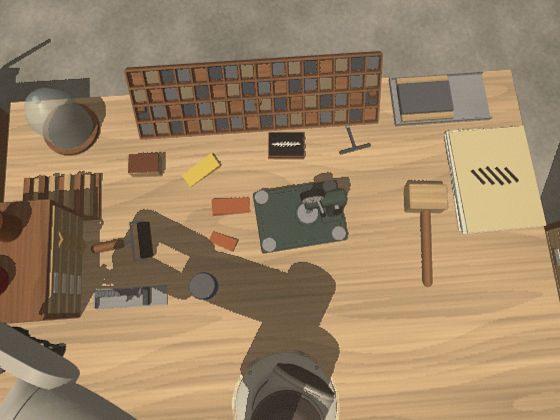

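View pics/side1.png

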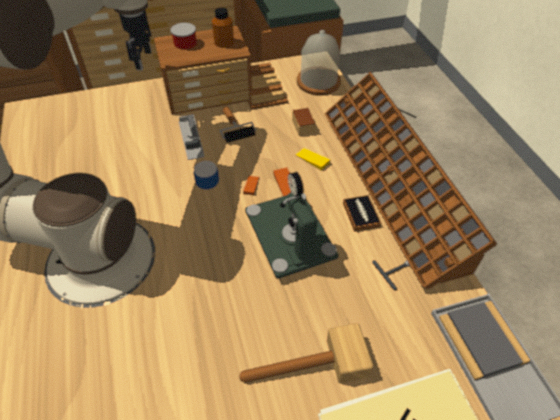

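Top view: the stand is at about (301,217), with its far-left boss at about (262,197). There are three wedge-like things: large orange (231,205), small orange (224,241) and yellow (202,170). The large orange one fits, as it is not yellow and is the larger of its colour. The brown block at (147,163) is the planer block.

Run:
```python
from h import *
f=load('top1');im=f['frame']
hsv=cv2.cvtColor(im,cv2.COLOR_RGB2HSV)
roi=im[180:260,190:360]
m=((hsv[...,0]<14)&(hsv[...,1]>130)&(hsv[...,2]>110)).astype(np.uint8); 
m[:180]=0;m[260:]=0;m[:,:200]=0;m[:,255:]=0
for c in cv2.findContours(m,0,1)[0]:
  if cv2.contourArea(c)<80: continue
  r=cv2.minAreaRect(c);bx=cv2.boxPoints(r)
  print(cv2.contourArea(c),r); print([ray(f,p,.01)[:2].round(4).tolist() for p in bx],ray(f,r[0],.01).round(4))
# bosses: bright gray
g=((hsv[...,1]<60)&(hsv[...,2]>100)).astype(np.uint8);g[:180]=0;g[260:]=0;g[:,:250]=0;g[:,352:]=0
for c in cv2.findContours(g,0,1)[0]:
  if cv2.contourArea(c)<40: continue
  (u,v),w,a=cv2.fitEllipse(c);print(u,v,w,ray(f,(u,v),.047).round(4))
cv2.imwrite('pics/c1.png',cv2.resize(roi[:,:,::-1],None,fx=4.5,fy=4.5,interpolation=2))
w=load('w1')['frame'];
```

```text
271.0 ((222.5, 240.5), (26.183042526245117, 11.698805809020996), 21.801406860351562)
[[0.4569, 0.1908], [0.4879, 0.177], [0.4542, 0.1077], [0.4235, 0.1218]] [0.4555 0.1493 0.01  ]
539.0 ((230.29312133789062, 205.51727294921875), (16.02777862548828, 37.7026481628418), 85.2363510131836)
[[0.5818, 0.1784], [0.5833, 0.0666], [0.5346, 0.0655], [0.5331, 0.1763]] [0.5581 0.1218 0.01  ]
268.6756591796875 244.14132690429688 (13.177237510681152, 13.900588035583496) [0.4301 0.0156 0.047 ]
338.4349670410156 232.73468017578125 (13.250336647033691, 13.601015090942383) [ 0.4482 -0.1836  0.047 ]
306.73260498046875 213.9095916748047 (17.315256118774414, 21.332490921020508) [ 0.509  -0.0987  0.047 ]
312.5608215332031 206.2878875732422 (19.611833572387695, 21.904924392700195) [ 0.53   -0.1173  0.047 ]
261.3033752441406 196.7300567626953 (12.975703239440918, 13.08549690246582) [0.5689 0.0276 0.047 ]
```

View pics/c1.png

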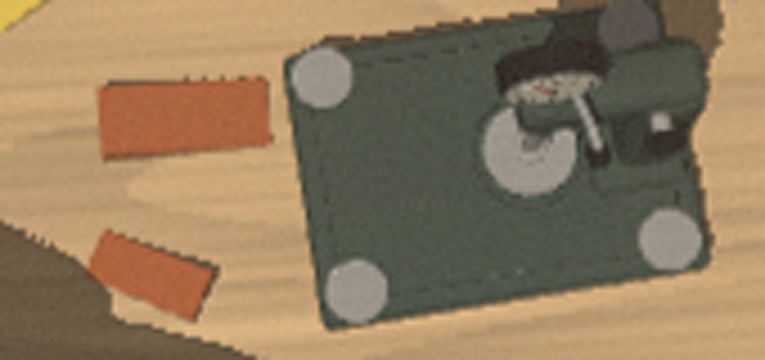

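View pics/w1.png

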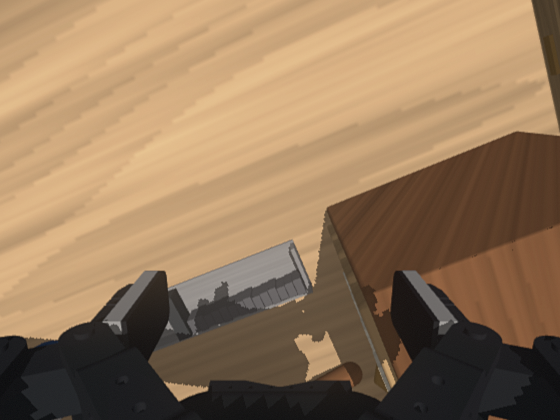

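The crop shows the large orange wedge at crop (185,118), thin end facing the stand's far-left boss at (322,77). The small decoy is at (155,275). The foot is at about (0.569, 0.028) and the wedge's back at about (0.558, 0.177). The wrist view shows only the composing stick and the cabinet. Next I turn the tool and move over the space behind the wedge.

>>> arm_command(motion="0.8 0 0 0 0.137; 0.8 0 0 0 0.137; 0.8 0 0 0 0.137; 0.8 0 0 0 0.137; 0.8 0 0 0 0.137; 0.8 0 0 0 0.137; 0.8 0 0 0 0.137; 0.8 0 0 0 0.137", force=40)

```text
t: 0.95
tool_pos: [0.2232, 0.5298, 0.245]
tool_rot: [3.141, 0.0, 0.07]
force: [0.5, -0.2, -0.1]
width: 0.0173
```

>>> arm_command(motion="0.8 0.0307 0.0342 0 0; 0.8 0.0307 0.0342 0 0; 0.8 0.0307 0.0342 0 0; 0.8 0.0307 0.0342 0 0; 0.8 0.0307 0.0342 0 0; 0.8 0.0307 0.0342 0 0; 0.8 0.0307 0.0342 0 0; 0.8 0.0307 0.0342 0 0; 0.8 0.0307 0.0342 0 0; 0.8 0.0307 0.0342 0 0; 0.8 0 0 0 0; 0.8 0 0 0 0")

```text
t: 2.15
tool_pos: [0.5557, 0.2114, 0.2447]
tool_rot: [3.142, 0.001, 0.074]
force: [-0.3, -0.2, -0.4]
width: 0.017
```

Run:
```python
from h import *
f=grab('wrist','w2');s=f['s'];print(s['tool_pos'],s['tool_rot'],s['width'],s['force'],s['joints'])
print(np.array(f['tool_from_camera']).round(3))
for n,X in dict(back=(.5575,.177,.01),thin=(.559,.066,.002),boss=(.5689,.0276,.047)).items(): print(n,proj(f,X))
```

```text
[0.55570287 0.21136497 0.24465276] [3.14151099e+00 1.24126450e-03 7.40865491e-02] 0.01703812109258585 [-0.28518858 -0.18737901 -0.43093233] [2.33860074e-01 1.92241021e-01 1.39006787e+00 1.16858502e-04
 1.56052221e+00 1.59772201e-01]
[[ 1.    -0.001  0.001 -0.001]
 [ 0.001  0.963  0.27  -0.068]
 [-0.001 -0.27   0.963 -0.129]
 [ 0.     0.     0.     1.   ]]
back [279.52930608 211.99560436]
thin [273.54645421 306.34463534]
boss [279.94068991 363.29753364]
```

View pics/w2.png

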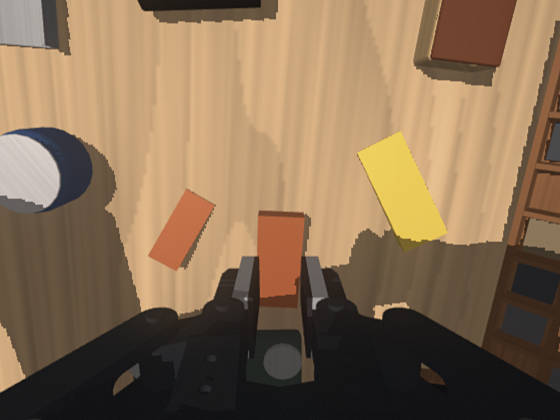

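The wrist view shows the wedge's back edge at (258..308, 211..216), square to the jaws, and the boss at (282,361). Both agree with the top view to about 3 mm. I go down behind the wedge.

>>> arm_command(motion="0.8 0 0 0.044 0; 0.8 0 0 0.044 0; 0.8 0 0 0.044 0; 0.8 0 0 0.044 0; 0.8 0 0 0.03 0; 0.8 0 0 0.014 0; 0.8 0 0 0 0; 0.8 0 0 0 0")

```text
t: 3.0
tool_pos: [0.5558, 0.2128, 0.0269]
tool_rot: [-3.141, -0.002, 0.077]
force: [-0.6, 0.8, -0.5]
width: 0.0169
```

>>> arm_command(motion="0.8 0 0.01 0 0; 0.8 0 0.01 0 0; 0.8 0 0.01 0 0; 0.8 0 0.01 0 0; 0.8 0 0.01 0 0; 0.8 0 0.01 0 0; 0.8 0 0 0 0; 0.8 0 0 0 0")

```text
t: 3.8
tool_pos: [0.56, 0.1521, 0.0253]
tool_rot: [-3.142, 0.0, 0.075]
force: [-0.1, -0.7, 0.3]
width: 0.017
```

Run:
```python
from h import *
s=status.sense();print(s['tool_pos'],s['tool_rot'],s['force'])
f=grab('top','top2');im=f['frame']
cv2.imwrite('pics/c2.png',cv2.resize(im[170:260,190:360][:,:,::-1],None,fx=4.5,fy=4.5,interpolation=2))
```

```text
[0.55997207 0.1520773  0.025278  ] [-3.14157898e+00  8.52190355e-05  7.53544063e-02] [-0.1205426  -0.65627111  0.28172419]
```

View pics/c2.png

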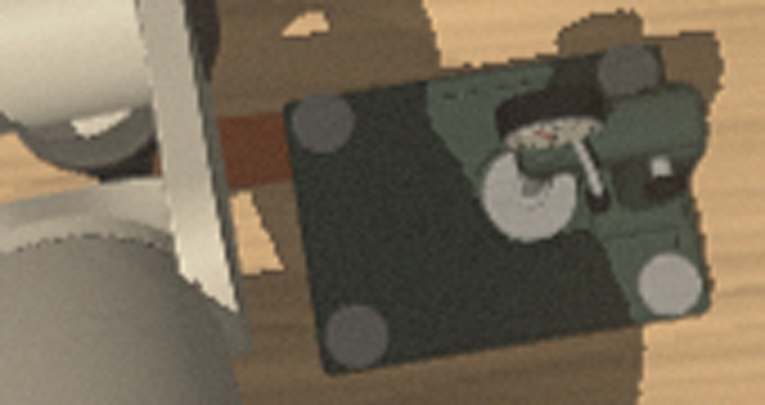

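Run:
```python
from h import *
f=load('top2');
g=lambda c,r,z: ray(f,(190+c/4.5,170+r/4.5),z).round(4)
# wedge edges near base edge and near the arm
for c,a,b,z in ((282,113,184,.008),(225,118,189,.014)): print(g(c,a,z),g(c,b,z),(g(c,a,z)+g(c,b,z))/2)
w=load('w2');print('boss wrist',ray(w,(282,361),.047),'back',ray(w,(283,216),0.0),ray(w,(283,211),.02))
```

```text
[0.5856 0.054  0.008 ] [0.5375 0.0568 0.008 ] [0.56155 0.0554  0.008  ]
[0.5833 0.0913 0.014 ] [0.5356 0.0938 0.014 ] [0.55945 0.09255 0.014  ]
boss wrist [0.57078835 0.03048649 0.047     ] back [0.5616091 0.170132  0.       ] [0.56060901 0.18108427 0.02      ]
```

The wedge is seated against the fingers, and its axis passes about 6 mm short (in x) of the foot. I push on with a slight turn to steer it.

>>> arm_command(motion="0.8 0 0.003 0 -0.02; 0.8 0 0.003 0 -0.02; 0.8 0 0.003 0 -0.02; 0.8 0 0.003 0 0; 0.8 0 0.003 0 0; 0.8 0 0 0 0")

```text
t: 4.45
tool_pos: [0.5617, 0.137, 0.0253]
tool_rot: [3.141, 0.0, 0.135]
force: [-0.4, 0.3, -1.2]
width: 0.017
```

Run:
```python
from h import *
s=status.sense();print(s['tool_pos'],s['tool_rot'],s['force'])
f=grab('top','top3');im=f['frame']
b=grab('side','side3')['frame']
x=cv2.resize(im[185:225,215:275][:,:,::-1],None,fx=10,fy=7.5,interpolation=2)
y=cv2.resize(b[150:230,230:350][:,:,::-1],None,fx=5,fy=3.75,interpolation=2)
cv2.imwrite('pics/c3.png',np.vstack([x,y]))
```

```text
[0.56166704 0.13697079 0.02527656] [3.14142287e+00 8.49054535e-05 1.35402097e-01] [-0.40732142  0.299219   -1.21358468]
```

View pics/c3.png

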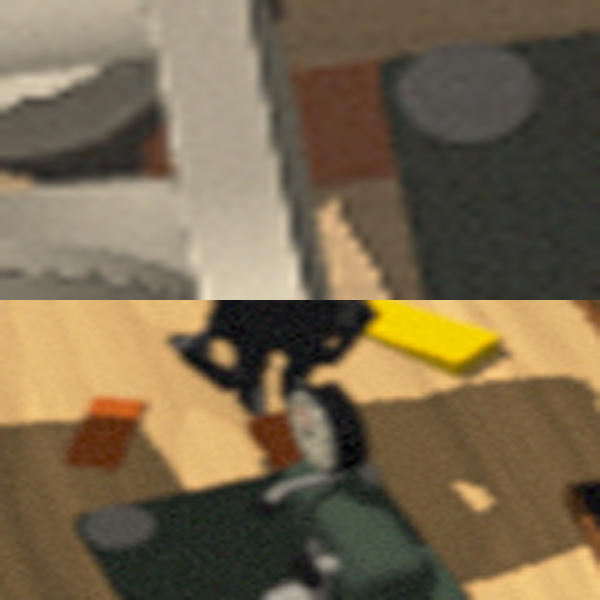

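Top crop: the wedge edges at column 385 are at rows 63 and 182, so its axis now runs through about x = 0.569 at the foot, in line. I push on in small steps.

>>> arm_command(motion="0.8 0 0.002 0 0.01; 0.8 0 0.002 0 0.01; 0.8 0 0 0 0")

```text
t: 4.85
tool_pos: [0.5621, 0.1332, 0.0253]
tool_rot: [3.141, 0.0, 0.115]
force: [0.0, 0.4, -0.7]
width: 0.017
```

>>> arm_command(motion="0.8 0 0.002 0 0; 0.8 0 0.001 0 0; 0.8 0 0 0 0")

```text
t: 5.15
tool_pos: [0.5625, 0.1303, 0.0253]
tool_rot: [3.141, 0.0, 0.116]
force: [-0.6, -0.0, -1.1]
width: 0.017
```

>>> arm_command(motion="0.8 0 0.002 0 0; 0.8 0 0 0 0")

```text
t: 5.35
tool_pos: [0.5627, 0.1283, 0.0253]
tool_rot: [3.141, 0.0, 0.116]
force: [-0.4, -1.3, -0.4]
width: 0.017
```

>>> arm_command(motion="0.8 0 0.002 0 0; 0.8 0 0 0 0")

```text
t: 5.55
tool_pos: [0.5629, 0.1263, 0.0253]
tool_rot: [3.141, 0.0, 0.116]
force: [-0.9, 0.3, 0.2]
width: 0.017
```

>>> arm_command(motion="0.8 0 0.0015 0 0; 0.8 0 0 0 0")

```text
t: 5.75
tool_pos: [0.5631, 0.1248, 0.0253]
tool_rot: [3.141, 0.0, 0.116]
force: [0.4, -0.3, 0.1]
width: 0.0169
```

>>> arm_command(motion="0.8 0 0.0015 0 0; 0.8 0 0 0 0")

```text
t: 5.95
tool_pos: [0.5633, 0.1234, 0.0253]
tool_rot: [3.142, 0.0, 0.116]
force: [-0.6, -0.6, 0.4]
width: 0.017
```

>>> arm_command(motion="0.8 0 0.0015 0 0; 0.8 0 0 0 0")

```text
t: 6.15
tool_pos: [0.5635, 0.122, 0.0253]
tool_rot: [-3.142, 0.0, 0.116]
force: [-0.3, 1.3, 0.9]
width: 0.0171
```

>>> arm_command(motion="0.8 0 0.0015 0 0; 0.8 0 0 0 0")

```text
t: 6.35
tool_pos: [0.5636, 0.1206, 0.0253]
tool_rot: [-3.141, 0.0, 0.116]
force: [-0.3, 3.2, -0.1]
width: 0.0169
```

>>> arm_command(motion="0.8 0 0.001 0 0; 0.8 0 0 0 0")

```text
t: 6.55
tool_pos: [0.5637, 0.1199, 0.0253]
tool_rot: [-3.141, 0.0, 0.116]
force: [0.3, 5.7, 0.3]
width: 0.0172
```

>>> arm_command(motion="0.8 0 0.001 0 0; 0.8 0 0 0 0; 0.8 0 0 0 0")

```text
t: 6.85
tool_pos: [0.5638, 0.1191, 0.0253]
tool_rot: [-3.141, 0.0, 0.116]
force: [-0.5, 8.6, 1.0]
width: 0.0172
```

Run:
```python
from h import *
s=status.sense();print(s['tool_pos'],s['tool_rot'],s['force'])
f=grab('top','top4');im=f['frame']
a=load('top1')['frame']
x=np.hstack([cv2.resize(q[180:260,250:355][:,:,::-1],None,fx=3.6,fy=3.6,interpolation=2) for q in (a,im)])
cv2.imwrite('pics/c4.png',x)
# ground-truth comparison of lit boss
for q in (a,im):
  h=cv2.cvtColor(q,cv2.COLOR_RGB2HSV);
  for (x0,y0,t) in ((330,224,75),(254,187,75),(259,235,75)):
    m=((h[...,1]<60)&(h[...,2]>t)).astype(np.uint8)[y0:y0+20,x0:x0+20]
    M=cv2.moments(m,True);print(x0+M['m10']/(M['m00']+1e-6),y0+M['m01']/(M['m00']+1e-6),M['m00'])
```

```text
[0.56377383 0.11908153 0.02528143] [-3.14075065e+00  2.52351025e-05  1.16069722e-01] [-0.48780085  8.57106062  0.9973393 ]
337.2765151239526 232.08333330271464 264.0
263.8376623057219 198.4610389238278 308.0
269.2915253888423 242.65084743169206 295.0
337.97457623739587 231.4533897989263 236.0
261.2238805431054 196.74626858398307 134.0
268.85106375992154 244.15602830385797 141.0
```

The wedge is snug at 8.6 N. The stand's bosses are unmoved: (261.2,196.7) and (268.9,244.2), against (261.3,196.7) and (268.7,244.1) before. I back off straight, lift, shut the gripper and move over the boss.

>>> arm_command(motion="0.8 0 -0.005 0 0; 0.8 0 -0.01 0 0; 0.8 0 -0.01 0 0; 0.8 0 0 -0.03 0; 1 0 0 -0.035 0; 1 0 0 -0.035 0; 1 0 0 0 0; 1 0 0 0 0", force=60)

```text
t: 7.7
tool_pos: [0.5611, 0.144, 0.1258]
tool_rot: [3.141, -0.001, 0.116]
force: [0.2, 0.3, 0.3]
width: 0.0003
```

>>> arm_command(motion="1 -0.001 0.029 0 0; 1 -0.001 0.029 0 0; 1 -0.001 0.029 0 0; 1 -0.001 0.028 0 0; 1 0 0 0 0; 1 0 0 0 0")

```text
t: 8.3
tool_pos: [0.5698, 0.0286, 0.124]
tool_rot: [-3.141, 0.002, 0.115]
force: [-0.3, 0.7, 0.2]
width: 0.0001
```

Run:
```python
from h import *
f=grab('wrist','w3');s=f['s'];print(s['tool_pos'],s['tool_rot'],s['force'],s['width'])
print(proj(f,(.570,.029,.047)),proj(f,(.564,.108,.02)))
T=np.array(f['tool_from_camera']);K=np.array(f['camera_matrix'])
q=np.linalg.inv(T)@[0,0,.014,1];q=K@q[:3];print('tip',q[:2]/q[2])
```

```text
[0.56983151 0.02861076 0.12403712] [-3.14117678e+00  1.94668661e-03  1.14914412e-01] [-0.25560411  0.73427993  0.17605911] 7.92535264158212e-05
[281.10526521 228.57405092] [286.26876682  86.4780918 ]
tip [280.96592845 277.17546145]
```

View pics/w3.png

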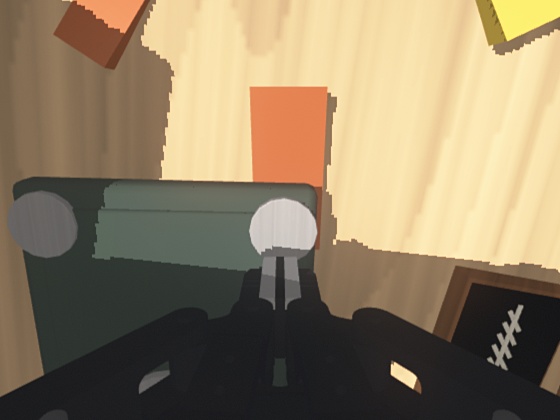

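The wrist view shows the boss centre at (283,229), where (281,229) was predicted, and the wedge (columns 253..320) squarely in line under that corner. I press down.

>>> arm_command(motion="1 0.0005 0 0.025 0; 1 0.0005 0 0.02 0; 1 0 0 0.012 0; 1 0 0 0.003 0; 1 0 0 0 0; 1 0 0 0 0")

```text
t: 8.95
tool_pos: [0.5717, 0.029, 0.0661]
tool_rot: [3.141, -0.001, 0.116]
force: [0.8, -0.3, 0.9]
width: -0.0003
```

>>> arm_command(motion="1 0 0 0.001 0; 1 0 0 0.001 0; 1 0 0 0 0")

```text
t: 9.25
tool_pos: [0.5713, 0.0287, 0.0635]
tool_rot: [3.141, -0.0, 0.116]
force: [0.2, 0.6, -0.9]
width: -0.0001
```

>>> arm_command(motion="1 0 0 0.001 0; 1 0 0 0 0")

```text
t: 9.45
tool_pos: [0.5712, 0.0288, 0.0622]
tool_rot: [3.142, 0.0, 0.116]
force: [0.1, 0.2, -0.2]
width: 0.0003
```

>>> arm_command(motion="1 0 0 0.001 0; 1 0 0 0 0; 1 0 0 0 0")

```text
t: 9.75
tool_pos: [0.5712, 0.0288, 0.0612]
tool_rot: [3.142, 0.0, 0.116]
force: [0.4, 0.2, 0.3]
width: 0.0002
```

>>> arm_command(motion="1 0 0 0.001 0; 1 0 0 0 0; 1 0 0 0 0")

```text
t: 10.05
tool_pos: [0.5713, 0.0288, 0.0603]
tool_rot: [3.142, 0.0, 0.116]
force: [-0.2, 0.3, -0.3]
width: -0.0
```

>>> arm_command(motion="1 0 0 0.001 0; 1 0 0 0 0; 1 0 0 0 0")

```text
t: 10.35
tool_pos: [0.5714, 0.0288, 0.06]
tool_rot: [3.141, -0.0, 0.116]
force: [-4.2, -0.1, 10.5]
width: 0.0001
```

>>> arm_command(motion="1 0 0 0.001 0; 1 0 0 0 0; 1 0 0 0 0")

```text
t: 10.65
tool_pos: [0.5715, 0.0288, 0.0598]
tool_rot: [3.141, -0.001, 0.116]
force: [-8.9, 0.5, 22.6]
width: 0.0003
```

Run:
```python
from h import *
f=grab('top','top5');s=f['s'];print(s['tool_pos'],s['force'],s['torque'])
im=f['frame']
h=cv2.cvtColor(im,cv2.COLOR_RGB2HSV)
g=((h[...,1]<60)&(h[...,2]>100)).astype(np.uint8);g[:180]=0;g[260:]=0;g[:,:250]=0;g[:,352:]=0
for c in cv2.findContours(g,0,1)[0]:
  if cv2.contourArea(c)<60: continue
  (u,v),w,a=cv2.fitEllipse(c);print(u,v,w)
x=cv2.resize(im[180:260,190:360][:,:,::-1],None,fx=4.5,fy=4.5,interpolation=2)
cv2.imwrite('pics/c5.png',x)
```

```text
[0.57150335 0.02881626 0.05980907] [-8.88795642  0.48999715 22.60351706] [0.0624071  1.55821926 0.03891923]
314.4031982421875 205.26136779785156 (16.976526260375977, 19.949983596801758)
267.0780029296875 218.31341552734375 (40.54912567138672, 86.40675354003906)
```

View pics/c5.png

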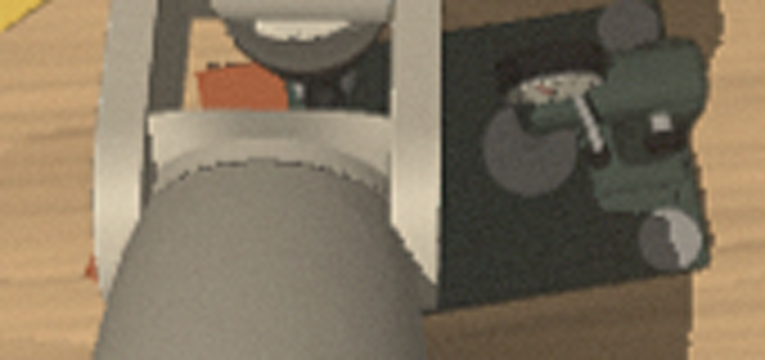

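>>> arm_command(motion="1 -0.0006 0 0 0; 1 0 0 0 0; 1 0 0 0 0; 1 0 0 0 0; 1 0 0 0 0")

```text
t: 11.2
tool_pos: [0.5714, 0.0288, 0.0599]
tool_rot: [3.141, -0.002, 0.116]
force: [-4.1, 1.2, 20.9]
width: 0.0001
```

The press is steady at about 21 N, and the tip has stayed at the same height. I hand the job in.

```bash
python3 -c "
from bench import status,ticket
s=status.sense();print(s['t'],s['tool_pos'],s['force']);print(ticket.sign_off())"
```

```text
11.2 [0.57137014 0.02882051 0.05986438] [-4.08166804  1.16274822 20.85479528]
the job is handed in; nothing more can be done
None
```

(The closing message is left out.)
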